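# Re-prop the protocol stand at its second notch

## Robot

A 7-joint arm with a two-finger parallel gripper is mounted at the origin on the work surface. World frame = base frame: x ahead of the robot, y to its left, z up, the work surface at z = 0. Lengths are in m, angles in rad, forces in N, time in s.
With the tool pointing down it reaches from about 0.4 to 0.85 m from the base axis. Payload 10.4 kg.
Tool frame: the origin (TCP) lies midway between the tips of the shut fingers; the grasp point (between the pads) lies 19 mm behind it; z points along the fingers, x is the direction in which the jaws open and shut, and the axes are right-handed (so a half turn about z gives the same grasp; the last joint's range is limited). The gripper opens to 85 mm and grips with 20 to 120 N. Pads are 22 mm wide; open, the fingers measure 114 mm over their backs; the gripper's body (76 mm by 85 mm) begins 54 mm behind the grasp point. The pads swing forward as they close: fully open they stand 13 mm farther back than shut.
Start: joints at [-1.212, 0.332, -0.065, 1.46, 0.022, 1.35, -0.088], TCP at [0.233, 0.58, 0.231] pointing down, gripper open.
Joint ranges: [-2.6, 2.6], [-0.5, 2.12], [-1.47, 1.34], [0.16, 2.42], [-1.27, 4.41], [0.06, 2.06], [-2.6, 2.6]. Speed limits (rad/s): [2.22, 2.22, 2.79, 2.79, 3.14, 3.14, 3.14].

## Interface

Orientations are given as a unit quaternion [x, y, z, w].
In Python, from workcell import manip, cams gives the robot as it stands.
- The arm moves only by the tool move_arm, never from a script. Its argument "moves" is a list of rows, each a list of 7 numbers: the turn, a rotation vector about the tool's x, y, z in degrees, then the shift along the tool's x, y, z in m, then the finger opening in m, from 0 to 0.0854. A call has 1 to 10 rows; each row is the pose to reach, as a shift and turn from the pose commanded when the call began, along the tool's axes at that moment; what a row does not reach only later rows make up. A row lasts 1/10 s, in which the tool goes at most 50 mm and 8.59 degrees, less where a joint would pass 70% of its speed; a pose out of reach is approached as far as the arm can. A call with a gripper value outside its range is refused whole. The fingers move at their own pace and stop on an object; "grip_force" is the grip in N (left out, the last holds). Time passes only in rows, so rows that repeat a pose let the fingers close. It gives the time, the measured TCP pose, the force and the opening at its end, in the units of the state.
- manip.get_obs(): the state, without advancing time (a new reading comes with each control period).
- cams.camera(name): name is "scene" or "top" or "wrist"; returns the picture (420x560x3 uint8, red, green, blue); there is no depth.
- cams.camera_params(name): a dict with "fx", "fy", "cx", "cy" (pixels), "xyz" and "rotation" of the camera in the world. Camera axes: x right, y up, looking along -z (the intrinsics and any distortion apply to the point x, -y, -z); pixel columns grow to the right and rows downward; lengths in m; the calibration is good to about 2 mm. A picture is of the moment at which its call begins: read the wrist's pose just before it. camera_params takes no time and is no camera call; for the wrist camera it gives the pose at the moment of the call.
- manip.hand_in(): hands the job in, once; it reports no verdict.
The state is a dict: "clock": time; "joint_pos": joint angles; "joint_velocities": joint speeds; "tau": joint torques, N m; "position": TCP position; "ee_rot": TCP orientation; "ft_force": force on the tool from outside, world axes, zero at the start; "torque": the same for the moment, N m; "grip_width": opening from 0.0 (shut) to 1.0 (fully open).
Only numpy, scipy, OpenCV 4.12 (cv2) and the standard library are available. Lean on these libraries where they do the work, as an engineer would, in place of code of your own. Each camera call takes 0.05 s, during which the arm holds its last target. There are 200 camera calls.

## Task

The protocol stand on the bench is propped too steep: set its board at the second notch up from flat. Its ratchet only lets go at the top, so take the handle, raise the board past the last notch until the pawl trips out (feel gently for the stop just beyond), bring the board down flat under control so that the pawl is set again, then raise it to the second notch and leave it resting there on its pawl with your hand off. Do not force the board up against its stop or down on its pawl, do not let it drop, and leave the other things on the bench where they are.

Things in the scene. Friction and masses are not known exactly. Their poses are not given: they have to be found in the camera images.
- hinge (a point): Middle of the hinge at the board's lower edge, 45 mm above the bench, robot's side of the stand. x: level, square to the hinge, towards the handle end; y: along the hinge; z: up. The stand is fixed to the bench: steel base frame 260 x 280 mm; on its +y side (y = 140 to 180 mm) the steel toothed quadrant (radius 104 mm about the hinge), the pawl and, at the top, a cross pin in a slot.
- handle (a point): Middle of the handle: a round steel bar 10 mm thick, 110 mm long, parallel to the hinge, on two legs; it stands 40 mm beyond the upper edge of the board (35 mm clear gap), 265 mm from the hinge line in the plane of the board. y: along the bar; x: from hinge to handle in the board's plane; z: square to the board.
- board (a joint): Angle of the board about the hinge, rad: 0 flat, grows as the handle rises. Board 225 x 280 x 6 mm with an open manual on it, 0.7 kg, 2 to 3 N at the handle. Five notches: the board rests at 0.24, 0.40, 0.55, 0.71 or 0.87; going up the pawl drops in 0.01 to 0.03 above each. It starts on the fourth. The cross pin trips the pawl out somewhere from 1.11 to 1.34 and stops the board 0.02 further.
- stand: The stand; origin on the bench under the middle of the hinge, axes as hinge. Up, the ratchet gives light clicks; down, it locks at the notch below. The slotted cross pin sits elsewhere each time: feel for it. Its stop is firm; up to 15 N of extra lift at the handle is safe. Once tripped, the board comes down past all notches; in the last 0.2 rad a lower pin sets the pawl again by the board's weight.
- pen_c (a point): Middle of a marker pen, 125 x 11 x 11 mm, lying on the bench inside the base frame, under the board. It stays there.
- bottle_c (a point): Middle (half-way up) of a clear bottle, 54 mm across and 115 mm tall, standing beside the stand. It stays there.
- rack_c (a point): Middle of an orange tube rack, 108 x 218 x 45 mm, standing on the bench to the left. It stays there.
- tipbox_c (a point): Middle of a pipette tip box, 84 x 124 x 68 mm, on the bench to the right. It stays there.
- sharps_c (a point): Middle of a red sharps bin, 135 x 135 x 165 mm, on the bench to the right, beyond the tip box. It stays there.

How it is judged:
By the outcome, as a careful person would: the job done as asked, in the order asked, and still so for the second after the job is handed in, with the robot touching nothing.
It also fails if it takes over 67 s, if anything falls off the work surface, if the arm or the gripper's body presses on something with over 40 N, if the wrist force passes 120 N, or if a joint passes its speed limit or range.

## Working session

There is one attempt and no reset: what is moved stays moved. The work goes in short steps, Python scripts to look and compute and a tool call to move; the robot and the scene stay as the last step left them, time stands still between calls to the robot, and variables do not carry over. Pictures are saved under pics/ and viewed, about 8 in all and at most 12, crops included, and the job is handed in when it is done.

Besides the shell and the picture viewer there is one more tool, called after "Call:" by a JSON object that holds its "api" and its "payload". move_arm: Moves the arm, as the interface text tells. Its arguments: {"type":"object","properties":{"moves":{"type":"array","items":{"type":"array","items":{"type":"number"}}},"grip_force":{"type":"number"}},"required":["moves"]}

```bash
mkdir -p pics; ls; python3 - <<'E'
from workcell import manip, cams
import cv2,numpy as np
a=cams.camera("scene");b=cams.camera("top")
cv2.imwrite("pics/s1.png",a[...,::-1]);cv2.imwrite("pics/t1.png",b[...,::-1])
for n in("scene","top"):print(cams.camera_params(n))
print(manip.get_obs())
E
```

```text
pics
{'fx': 449.6875944133212, 'fy': 449.6875944133212, 'cx': 279.200101531644, 'cy': 207.3158905806081, 'xyz': array([1.23546807, 0.06548102, 0.979386  ]), 'rotation': array([0.22746979, 0.24551458, 0.70049901, 0.63030249])}
{'fx': 496.9568878116852, 'fy': 496.9568878116852, 'cx': 284.4086830826332, 'cy': 208.37344339550617, 'xyz': array([0.4608461 , 0.01794782, 1.45654101]), 'rotation': array([ 0.02493377, -0.02167925, -0.70481383,  0.70862245])}
{'clock': 0.1, 'joint_pos': array([-1.2115877 ,  0.33279954, -0.06474681,  1.46084244,  0.02161134,
        1.34991285, -0.0884815 ]), 'joint_velocities': array([ 0.00012977, -0.00097119,  0.0017697 , -0.00241371,  0.00130657,
        0.00039661, -0.00093462]), 'tau': array([ 2.22152019e-03, -6.26748347e+01,  4.94473195e-02, -3.92427170e+01,
        1.62937545e-02,  7.14008187e-03, -4.25405034e-06]), 'position': array([0.23273041, 0.57969264, 0.23060843]), 'ee_rot': array([ 8.28408365e-01,  5.60124254e-01, -5.08997117e-04,  3.76275685e-04]), 'ft_force': array([ 0.43988656, -0.10273006,  0.37376907]), 'torque': array([ 0.01123038, -0.02759497, -0.01249787]), 'grip_width': 1.0008852650669704}
```

View pics/s1.png

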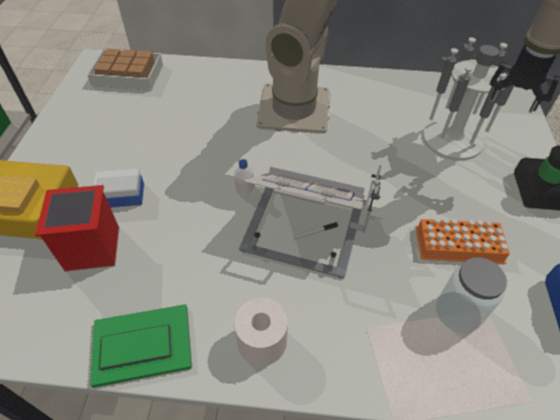

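View pics/t1.png

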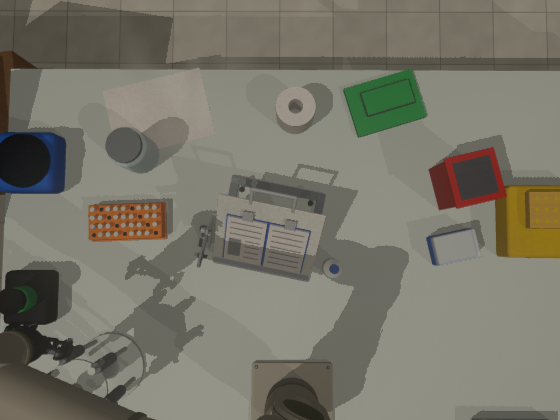

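The scene view shows the stand mid-picture, about (245–380, 170–270), with the quadrant at (375,190) and the bottle at (243,175). In the top view the board is at (213–325, 193–280) and its handle edge faces +x. I'll zoom in.

```bash
python3 - <<'E'
import cv2
a=cv2.imread("pics/s1.png")[150:285,220:400];b=cv2.imread("pics/t1.png")[160:295,180:360]
r=lambda i:cv2.resize(i,None,fx=4.4,fy=4.4,interpolation=cv2.INTER_CUBIC)
cv2.imwrite("pics/s1c.png",r(a));cv2.imwrite("pics/t1c.png",r(b))
E
```

```text
(no output)
```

View pics/s1c.png

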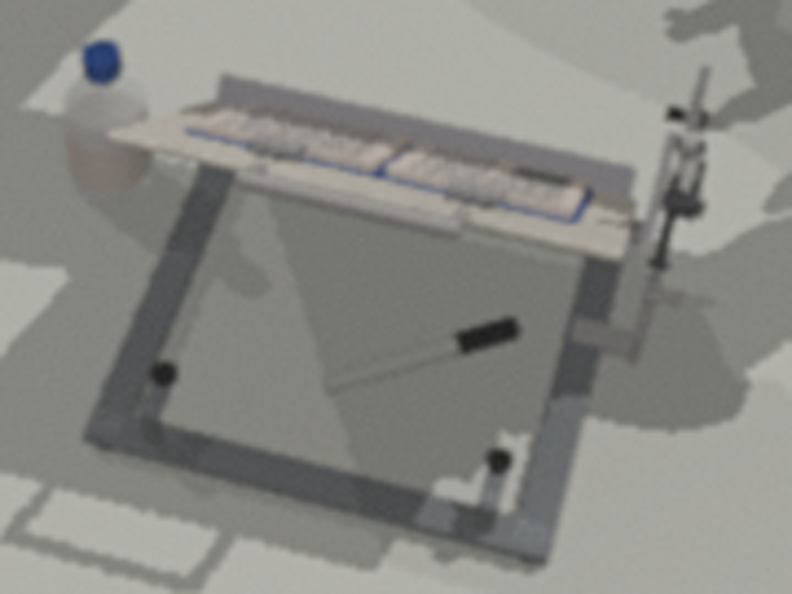

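View pics/t1c.png

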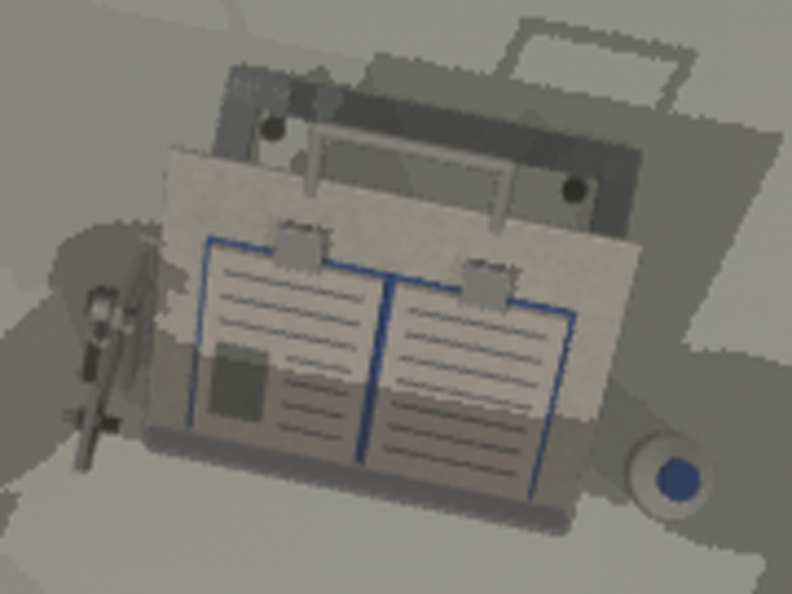

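The top crop shows the handle bar from (310,130) to (515,168), the board's upper corners at (168,148) and (640,243), and the hinge edge at about y 440–525. Next I'll fit the stand pose.

```bash
cat > h.py <<'E'
import numpy as np
from scipy.spatial.transform import Rotation as R
from workcell import manip,cams
def proj(n,P):
    c=cams.camera_params(n);p=R.from_quat(c["rotation"]).inv().apply(np.atleast_2d(P)-c["xyz"])
    return np.c_[c["cx"]+c["fx"]*p[:,0]/-p[:,2],c["cy"]-c["fy"]*p[:,1]/-p[:,2]]
def world(s,L): # s=x,y,yaw ; L in stand axes
    return R.from_euler("z",s[2]).apply(L)+[s[0],s[1],0]
def pt(r,y,th): return [r*np.cos(th),y,.045+r*np.sin(th)]
E
cat > fit.py <<'E'
from h import *
from scipy.optimize import least_squares
T=[((168,148),.225,.14),((640,243),.225,-.14),((312,128),.265,.055),((515,166),.265,-.055)]
S=[((110,132),.225,-.14),((622,258),.225,.14),((255,178),.265,-.055),((462,231),.265,.055)]
def f(v):
    th=v[3];o=[]
    for n,L,off in(("top",T,(180,160)),("scene",S,(220,150))):
        P=world(v,np.array([pt(r,y,th) for _,r,y in L]))
        o.append(proj(n,P)-(np.array([a for a,_,_ in L])/4.4+off))
    return np.concatenate(o)
s=least_squares(lambda v:f(v).ravel(),[.4,.02,0,.71],x_scale=[.1,.1,.1,.1])
print(s.x,f(s.x).round(1).tolist())
hp=world(s.x,np.array([pt(.265,0,s.x[3])]))[0];print(hp)
o=manip.get_obs();Rt=R.from_quat(o["ee_rot"]);print(Rt.as_matrix().round(3))
E
python3 fit.py
```

```text
[ 0.38503617  0.09066349 -0.19653588  0.7100215 ] [[-0.4, 0.6], [-0.3, 0.9], [1.1, -0.9], [-2.0, -0.8], [0.7, 0.5], [1.1, -0.4], [-1.8, 0.1], [-1.3, -0.6]]
[0.58212962 0.05142099 0.21774027]
[[ 0.373  0.928 -0.   ]
 [ 0.928 -0.373 -0.001]
 [-0.001  0.    -1.   ]]
```

Call:
{"api": "move_arm", "payload": {"moves": [[0,0,0,0,0,-0.05,0.085],[0,0,0,0,0,-0.1,0.085],[0,0,8,-0.028,0.04,-0.13,0.085],[0,0,16,-0.056,0.08,-0.13,0.085],[0,0,24,-0.084,0.12,-0.13,0.085],[0,0,32,-0.112,0.16,-0.13,0.085],[0,0,40,-0.14,0.2,-0.13,0.06],[0,0,48,-0.168,0.24,-0.13,0.05],[0,0,56,-0.196,0.28,-0.13,0.036],[0,0,64,-0.224,0.32,-0.13,0.036]]}}

```text
clock: 1.1
position: [0.447, 0.2509, 0.3612]
ee_rot: [0.999, 0.033, -0.0, -0.0]
ft_force: [-0.2, 0.3, 0.3]
grip_width: 0.424
```

```bash
cat > goal.py <<'E'
from h import *
import sys
# goal: stand-frame grasp offset args: theta, dz(above), -> tool shift and turn from present pose
S=np.array([0.385,0.0907,-0.1965])
def goal(th,dx=0,dz=0,dy=0):
    o=manip.get_obs();A=R.from_quat(o["ee_rot"])
    g=world(S,np.array([pt(.265,0,th)])+[dx,dy,dz-.019])[0]
    c,s=np.cos(S[2]),np.sin(S[2])
    G=R.from_matrix(np.array([[c,s,0],[s,-c,0],[0,0,-1]]))
    print(o["clock"],o["position"].round(4),"turn",(A.inv()*G).as_rotvec(degrees=True).round(2),"shift",A.inv().apply(g-o["position"]).round(4),"F",o["ft_force"].round(2),o["grip_width"])
if __name__=="__main__": goal(*map(float,sys.argv[1:]))
E
python3 goal.py 0.71 0 0.12
```

```text
1.1 [0.447  0.2509 0.3612] turn [-1.000e-02  1.000e-02  1.505e+01] shift [0.1216 0.2079 0.0424] F [-0.17  0.26  0.28] 0.4242115998429724
```

Call:
{"api": "move_arm", "payload": {"moves": [[0,0,5,0.024,0.042,0.0,0.036],[0,0,10,0.048,0.084,0.0,0.036],[0,0,15,0.073,0.125,0.0,0.036],[0,0,15,0.097,0.166,0.0,0.036],[0,0,15,0.1216,0.208,0.0,0.036],[0,0,15,0.1216,0.208,0.0,0.036]]}}

```text
clock: 1.7
position: [0.5843, 0.0469, 0.3605]
ee_rot: [0.995, -0.099, -0.0, 0.002]
ft_force: [-0.4, 0.2, -0.3]
grip_width: 0.421
```

```bash
python3 goal.py 0.71; python3 - <<'E'
from h import *
import cv2
p=proj("wrist",world([0.385,0.0907,-0.1965],np.array([pt(.265,.055,.71),pt(.265,-.055,.71)])));print(p, manip.get_obs()["position"])
a=cams.camera("wrist");cv2.imwrite("pics/w1.png",a[...,::-1])
E
```

```text
1.7 [0.5843 0.0469 0.3605] turn [ 0.21 -0.02 -0.16] shift [-0.0031 -0.0046  0.1617] F [-0.42  0.16 -0.26] 0.42120930601851786
[[275.39891865 126.53006704]
 [276.20583232 248.68094051]] [0.58433359 0.04691548 0.3604775 ]
```

View pics/w1.png

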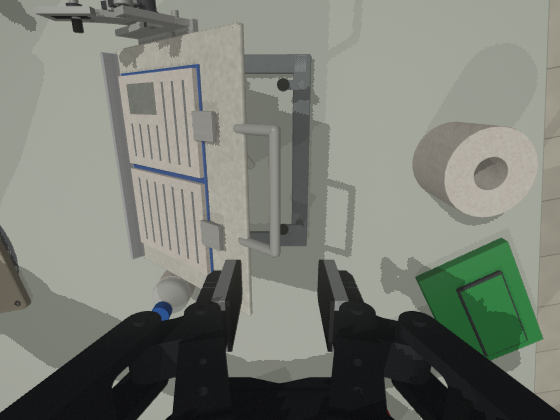

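The bar shows at (275,126)–(276,252), against a predicted (275,126.5)–(276,249), so the fit is within about 1 mm. Descending now.

Call:
{"api": "move_arm", "payload": {"moves": [[0,0,0,-0.003,-0.0046,0.04,0.036],[0,0,0,-0.003,-0.0046,0.08,0.036],[0,0,0,-0.003,-0.0046,0.11,0.036],[0,0,0,-0.003,-0.0046,0.13,0.036],[0,0,0,-0.003,-0.0046,0.145,0.036],[0,0,0,-0.003,-0.0046,0.155,0.036],[0,0,0,-0.003,-0.0046,0.16,0.036],[0,0,0,-0.003,-0.0046,0.16,0.036]]}}

```text
clock: 2.55
position: [0.5805, 0.0595, 0.2013]
ee_rot: [0.996, -0.095, -0.0, -0.0]
ft_force: [-0.1, -0.2, 0.5]
grip_width: 0.42
```

Call:
{"api": "move_arm", "payload": {"grip_force": 30, "moves": [[0,0,0,0,0,0,0.02],[0,0,0,0,0,0,0.004],[0,0,0,0,0,0,0.004],[0,0,0,0,0,0,0.004],[0,0,0,0,0,0,0.004]]}}

```text
clock: 3.05
position: [0.5819, 0.0592, 0.2026]
ee_rot: [0.995, -0.095, 0.002, -0.0]
ft_force: [5.1, 0.4, 2.6]
grip_width: 0.1
```

```bash
python3 goal.py 0.71; python3 - <<'E'
from h import *
import cv2
cv2.imwrite("pics/w2.png",cams.camera("wrist")[...,::-1])
E
```

```text
3.05 [0.5819 0.0592 0.2026] turn [-0.07 -0.2   0.37] shift [0.0016 0.0076 0.0038] F [5.06 0.38 2.61] 0.10041238780904226
```

View pics/w2.png

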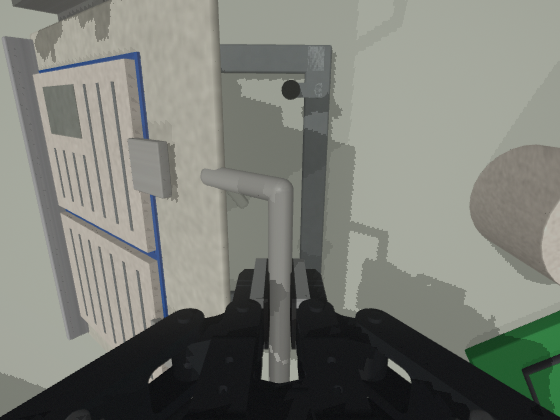

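```bash
cat > arc.py <<'E'
from h import *
import sys
a,b,n=float(sys.argv[1]),float(sys.argv[2]),int(sys.argv[3])
t=np.linspace(a,b,n+1)[1:]
for q in t: print([0,0,0,round(.265*(np.cos(q)-np.cos(a)),4),0,round(-.265*(np.sin(q)-np.sin(a)),4),.004],round(q,3))
E
cat > est.py <<'E'
from h import *
S=[0.385,0.0907,-0.1965]
o=manip.get_obs();p=R.from_euler("z",-S[2]).apply(o["position"]-[S[0],S[1],0])
off=R.from_euler("z",-S[2]).apply(np.array([.5819,.0592,.2026])-[S[0],S[1],0])-pt(.265,0,.71)
q=p-off
print("t",o["clock"],"th",np.arctan2(q[2]-.045,q[0]).round(4),"r",np.hypot(q[2]-.045,q[0]).round(4),"y",q[1].round(4),"F",R.from_euler("z",-S[2]).apply(o["ft_force"]).round(1),"w",round(o["grip_width"],3))
E
python3 arc.py .71 1.05 10; python3 est.py
```

```text
[0, 0, 0, np.float64(-0.006), 0, np.float64(-0.0067), 0.004] 0.744
[0, 0, 0, np.float64(-0.0122), 0, np.float64(-0.0133), 0.004] 0.778
[0, 0, 0, np.float64(-0.0186), 0, np.float64(-0.0196), 0.004] 0.812
[0, 0, 0, np.float64(-0.0253), 0, np.float64(-0.0257), 0.004] 0.846
[0, 0, 0, np.float64(-0.0321), 0, np.float64(-0.0315), 0.004] 0.88
[0, 0, 0, np.float64(-0.0392), 0, np.float64(-0.0371), 0.004] 0.914
[0, 0, 0, np.float64(-0.0464), 0, np.float64(-0.0425), 0.004] 0.948
[0, 0, 0, np.float64(-0.0538), 0, np.float64(-0.0476), 0.004] 0.982
[0, 0, 0, np.float64(-0.0614), 0, np.float64(-0.0525), 0.004] 1.016
[0, 0, 0, np.float64(-0.0691), 0, np.float64(-0.0571), 0.004] 1.05
t 3.1 th 0.7099 r 0.265 y 0.0 F [ 5.  -0.2  2.7] w 0.098
```

Call:
{"api": "move_arm", "payload": {"moves": [[0,0,0,-0.006,0,-0.0067,0.004],[0,0,0,-0.0122,0,-0.0133,0.004],[0,0,0,-0.0186,0,-0.0196,0.004],[0,0,0,-0.0253,0,-0.0257,0.004],[0,0,0,-0.0321,0,-0.0315,0.004],[0,0,0,-0.0392,0,-0.0371,0.004],[0,0,0,-0.0464,0,-0.0425,0.004],[0,0,0,-0.0538,0,-0.0476,0.004],[0,0,0,-0.0614,0,-0.0525,0.004],[0,0,0,-0.0691,0,-0.0571,0.004]]}}

```text
clock: 4.1
position: [0.5145, 0.0726, 0.2606]
ee_rot: [0.995, -0.095, 0.003, -0.001]
ft_force: [7.6, 1.0, 5.9]
grip_width: 0.1
```

```bash
python3 est.py;sleep 0; python3 arc.py 1.05 1.2 10
```

```text
t 4.1 th 1.0503 r 0.266 y 0.0 F [7.3 2.5 5.9] w 0.1
[0, 0, 0, np.float64(-0.0035), 0, np.float64(-0.002), 0.004] 1.065
[0, 0, 0, np.float64(-0.007), 0, np.float64(-0.0039), 0.004] 1.08
[0, 0, 0, np.float64(-0.0105), 0, np.float64(-0.0057), 0.004] 1.095
[0, 0, 0, np.float64(-0.014), 0, np.float64(-0.0075), 0.004] 1.11
[0, 0, 0, np.float64(-0.0176), 0, np.float64(-0.0092), 0.004] 1.125
[0, 0, 0, np.float64(-0.0212), 0, np.float64(-0.0109), 0.004] 1.14
[0, 0, 0, np.float64(-0.0248), 0, np.float64(-0.0126), 0.004] 1.155
[0, 0, 0, np.float64(-0.0285), 0, np.float64(-0.0141), 0.004] 1.17
[0, 0, 0, np.float64(-0.0321), 0, np.float64(-0.0157), 0.004] 1.185
[0, 0, 0, np.float64(-0.0358), 0, np.float64(-0.0171), 0.004] 1.2
```

Call:
{"api": "move_arm", "payload": {"moves": [[0,0,0,-0.004,0,-0.0035,0.004],[0,0,0,-0.008,0,-0.006,0.004],[0,0,0,-0.011,0,-0.0076,0.004],[0,0,0,-0.011,0,-0.0076,0.004]]}}

```text
clock: 4.5
position: [0.5028, 0.075, 0.2674]
ee_rot: [0.996, -0.095, 0.002, -0.001]
ft_force: [5.5, 2.4, 6.6]
grip_width: 0.104
```

```bash
cat >> est.py <<'E'
th=np.arctan2(q[2]-.045,q[0]);F=R.from_euler("z",-S[2]).apply(o["ft_force"])
print("rad",(F[0]*np.cos(th)+F[2]*np.sin(th)).round(1),"tan",(-F[0]*np.sin(th)+F[2]*np.cos(th)).round(1))
E
python3 est.py; python3 - <<'E'
import numpy as np
for a in np.arange(1.1,1.37,.015): print(round(a,3),round(.265*(np.cos(a+.015)-np.cos(a)),4),round(-.265*(np.sin(a+.015)-np.sin(a)),4))
E
```

```text
t 4.5 th 1.1021 r 0.2663 y 0.0 F [5.  3.4 6.6] w 0.104
rad 8.1 tan -1.5
1.1 -0.0036 -0.0018
1.115 -0.0036 -0.0017
1.13 -0.0036 -0.0017
1.145 -0.0036 -0.0016
1.16 -0.0037 -0.0016
1.175 -0.0037 -0.0015
1.19 -0.0037 -0.0014
1.205 -0.0037 -0.0014
1.22 -0.0037 -0.0013
1.235 -0.0038 -0.0013
1.25 -0.0038 -0.0012
1.265 -0.0038 -0.0012
1.28 -0.0038 -0.0011
1.295 -0.0038 -0.0011
1.31 -0.0038 -0.001
1.325 -0.0039 -0.0009
1.34 -0.0039 -0.0009
1.355 -0.0039 -0.0008
1.37 -0.0039 -0.0008
```

Call:
{"api": "move_arm", "payload": {"moves": [[0,0,0,-0.0018,0,-0.001,0.004],[0,0,0,-0.0034,0,-0.0022,0.004],[0,0,0,-0.0034,0,-0.0022,0.004]]}}

```text
clock: 4.8
position: [0.4994, 0.0756, 0.2693]
ee_rot: [0.996, -0.095, 0.001, -0.001]
ft_force: [5.2, 2.2, 5.2]
grip_width: 0.103
```

```bash
python3 est.py
```

```text
t 4.8 th 1.1167 r 0.2664 y -0.0 F [4.7 3.1 5.2] w 0.103
rad 6.7 tan -1.9
```

Call:
{"api": "move_arm", "payload": {"moves": [[0,0,0,-0.0018,0,-0.001,0.004],[0,0,0,-0.0034,0,-0.0021,0.004],[0,0,0,-0.0034,0,-0.0021,0.004]]}}

```text
clock: 5.1
position: [0.4958, 0.0763, 0.2711]
ee_rot: [0.996, -0.094, 0.001, -0.001]
ft_force: [4.2, 3.8, 4.8]
grip_width: 0.101
```

```bash
python3 est.py
```

```text
t 5.1 th 1.1321 r 0.2664 y -0.0 F [3.4 4.5 4.8] w 0.101
rad 5.8 tan -1.0
```

Call:
{"api": "move_arm", "payload": {"moves": [[0,0,0,-0.0018,0,-0.001,0.004],[0,0,0,-0.0034,0,-0.002,0.004],[0,0,0,-0.0034,0,-0.002,0.004]]}}

```text
clock: 5.4
position: [0.4922, 0.077, 0.2729]
ee_rot: [0.996, -0.094, 0.001, -0.001]
ft_force: [4.0, 3.4, 4.2]
grip_width: 0.102
```

```bash
python3 est.py
```

```text
t 5.4 th 1.1473 r 0.2666 y -0.0 F [3.2 4.1 4.2] w 0.102
rad 5.1 tan -1.2
```

Call:
{"api": "move_arm", "payload": {"moves": [[0,0,0,-0.0018,0,-0.001,0.004],[0,0,0,-0.0035,0,-0.0019,0.004],[0,0,0,-0.0035,0,-0.0019,0.004]]}}

```text
clock: 5.7
position: [0.4886, 0.0778, 0.2745]
ee_rot: [0.996, -0.094, 0.0, -0.001]
ft_force: [3.4, 4.7, 2.7]
grip_width: 0.103
```

```bash
python3 est.py
```

```text
t 5.7 th 1.1625 r 0.2666 y -0.0 F [2.4 5.3 2.7] w 0.103
rad 3.4 tan -1.2
```

Call:
{"api": "move_arm", "payload": {"moves": [[0,0,0,-0.0018,0,-0.0008,0.004],[0,0,0,-0.0036,0,-0.0017,0.004],[0,0,0,-0.0036,0,-0.0017,0.004]]}}

```text
clock: 6.0
position: [0.485, 0.0785, 0.2762]
ee_rot: [0.996, -0.094, 0.0, -0.001]
ft_force: [4.2, 4.3, 2.4]
grip_width: 0.104
```

```bash
python3 est.py
```

```text
t 6.0 th 1.1777 r 0.2667 y -0.0 F [3.3 5.1 2.4] w 0.104
rad 3.4 tan -2.2
```

Call:
{"api": "move_arm", "payload": {"moves": [[0,0,0,-0.0018,0,-0.0008,0.004],[0,0,0,-0.0036,0,-0.0016,0.004],[0,0,0,-0.0036,0,-0.0016,0.004]]}}

```text
clock: 6.3
position: [0.4815, 0.0791, 0.2777]
ee_rot: [0.996, -0.094, 0.0, -0.001]
ft_force: [4.7, 4.2, 1.3]
grip_width: 0.103
```

```bash
python3 est.py
```

```text
t 6.3 th 1.1919 r 0.2667 y -0.0 F [3.8 5.  1.3] w 0.103
rad 2.6 tan -3.0
```

Call:
{"api": "move_arm", "payload": {"moves": [[0,0,0,-0.0018,0,-0.0008,0.004],[0,0,0,-0.0037,0,-0.0015,0.004],[0,0,0,-0.0037,0,-0.0015,0.004]]}}

```text
clock: 6.6
position: [0.479, 0.0796, 0.2789]
ee_rot: [0.996, -0.095, 0.002, -0.001]
ft_force: [12.3, 4.1, -4.3]
grip_width: 0.1
```

```bash
python3 est.py
```

```text
t 6.6 th 1.2025 r 0.267 y -0.0001 F [11.3  6.5 -4.3] w 0.1
rad 0.0 tan -12.1
```

Call:
{"api": "move_arm", "payload": {"moves": [[0,0,0,-0.0005,0,-0.0002,0.004],[0,0,0,-0.0005,0,-0.0002,0.004]]}}

```text
clock: 6.8
position: [0.4788, 0.0796, 0.2791]
ee_rot: [0.996, -0.095, 0.002, -0.001]
ft_force: [14.3, 4.9, -5.0]
grip_width: 0.098
```

```bash
python3 est.py;python3 arc.py 1.2 .92 10
```

```text
t 6.8 th 1.2037 r 0.267 y -0.0001 F [13.1  7.6 -5. ] w 0.098
rad -0.0 tan -14.0
[0, 0, 0, np.float64(0.0069), 0, np.float64(0.0028), 0.004] 1.172
[0, 0, 0, np.float64(0.0137), 0, np.float64(0.0058), 0.004] 1.144
[0, 0, 0, np.float64(0.0204), 0, np.float64(0.0089), 0.004] 1.116
[0, 0, 0, np.float64(0.027), 0, np.float64(0.0123), 0.004] 1.088
[0, 0, 0, np.float64(0.0335), 0, np.float64(0.0158), 0.004] 1.06
[0, 0, 0, np.float64(0.0399), 0, np.float64(0.0195), 0.004] 1.032
[0, 0, 0, np.float64(0.0463), 0, np.float64(0.0234), 0.004] 1.004
[0, 0, 0, np.float64(0.0525), 0, np.float64(0.0275), 0.004] 0.976
[0, 0, 0, np.float64(0.0586), 0, np.float64(0.0317), 0.004] 0.948
[0, 0, 0, np.float64(0.0645), 0, np.float64(0.0362), 0.004] 0.92
```

That is the stop: firm at about 1.203, with the pawl tripping at about 1.18. Now I'll lower under control.

Call:
{"api": "move_arm", "payload": {"moves": [[0,0,0,0.0069,0,0.0028,0.004],[0,0,0,0.0147,0,0.0062,0.004],[0,0,0,0.0224,0,0.0095,0.004],[0,0,0,0.03,0,0.0133,0.004],[0,0,0,0.0365,0,0.0168,0.004],[0,0,0,0.0429,0,0.0205,0.004],[0,0,0,0.0493,0,0.0244,0.004],[0,0,0,0.0555,0,0.0285,0.004],[0,0,0,0.0616,0,0.0327,0.004],[0,0,0,0.0675,0,0.0372,0.004]]}}

```text
clock: 7.8
position: [0.5435, 0.0667, 0.2412]
ee_rot: [0.996, -0.095, -0.001, -0.0]
ft_force: [1.8, 4.7, -1.3]
grip_width: 0.105
```

```bash
python3 est.py;python3 arc.py .92 .82 5
```

```text
t 7.8 th 0.9171 r 0.2662 y -0.0002 F [ 0.9  5.  -1.3] w 0.105
rad -0.5 tan -1.4
[0, 0, 0, np.float64(0.0042), 0, np.float64(0.0033), 0.004] 0.9
[0, 0, 0, np.float64(0.0083), 0, np.float64(0.0066), 0.004] 0.88
[0, 0, 0, np.float64(0.0124), 0, np.float64(0.01), 0.004] 0.86
[0, 0, 0, np.float64(0.0163), 0, np.float64(0.0135), 0.004] 0.84
[0, 0, 0, np.float64(0.0202), 0, np.float64(0.0171), 0.004] 0.82
```

Call:
{"api": "move_arm", "payload": {"moves": [[0,0,0,0.0042,0,0.0033,0.004],[0,0,0,0.0083,0,0.0066,0.004],[0,0,0,0.0124,0,0.01,0.004],[0,0,0,0.0124,0,0.01,0.004]]}}

```text
clock: 8.2
position: [0.556, 0.0642, 0.2312]
ee_rot: [0.996, -0.095, -0.0, 0.0]
ft_force: [1.7, 5.6, -2.2]
grip_width: 0.098
```

```bash
python3 est.py;python3 arc.py .86 .74 4;
```

```text
t 8.2 th 0.8564 r 0.2665 y -0.0002 F [ 0.6  5.9 -2.2] w 0.098
rad -1.3 tan -1.9
[0, 0, 0, np.float64(0.0059), 0, np.float64(0.0053), 0.004] 0.83
[0, 0, 0, np.float64(0.0117), 0, np.float64(0.0107), 0.004] 0.8
[0, 0, 0, np.float64(0.0174), 0, np.float64(0.0164), 0.004] 0.77
[0, 0, 0, np.float64(0.0228), 0, np.float64(0.0221), 0.004] 0.74
```

Call:
{"api": "move_arm", "payload": {"moves": [[0,0,0,0.003,0,0.0026,0.004],[0,0,0,0.0055,0,0.005,0.004],[0,0,0,0.0055,0,0.005,0.004]]}}

```text
clock: 8.5
position: [0.5612, 0.0631, 0.2264]
ee_rot: [0.996, -0.095, -0.0, 0.0]
ft_force: [1.6, 4.3, -3.2]
grip_width: 0.1
```

```bash
python3 est.py;python3 arc.py .83 .53 10;
```

```text
t 8.5 th 0.8293 r 0.2664 y -0.0002 F [ 0.7  4.6 -3.2] w 0.1
rad -1.8 tan -2.7
[0, 0, 0, np.float64(0.0058), 0, np.float64(0.0055), 0.004] 0.8
[0, 0, 0, np.float64(0.0114), 0, np.float64(0.0111), 0.004] 0.77
[0, 0, 0, np.float64(0.0169), 0, np.float64(0.0169), 0.004] 0.74
[0, 0, 0, np.float64(0.0221), 0, np.float64(0.0228), 0.004] 0.71
[0, 0, 0, np.float64(0.0272), 0, np.float64(0.0289), 0.004] 0.68
[0, 0, 0, np.float64(0.0321), 0, np.float64(0.0352), 0.004] 0.65
[0, 0, 0, np.float64(0.0368), 0, np.float64(0.0416), 0.004] 0.62
[0, 0, 0, np.float64(0.0414), 0, np.float64(0.0481), 0.004] 0.59
[0, 0, 0, np.float64(0.0457), 0, np.float64(0.0548), 0.004] 0.56
[0, 0, 0, np.float64(0.0498), 0, np.float64(0.0616), 0.004] 0.53
```

Past 0.87 with the handle still carrying the board's weight, so the pawl is out. Continuing down.

Call:
{"api": "move_arm", "payload": {"moves": [[0,0,0,0.0058,0,0.0055,0.004],[0,0,0,0.0114,0,0.0111,0.004],[0,0,0,0.0169,0,0.0169,0.004],[0,0,0,0.0221,0,0.0228,0.004],[0,0,0,0.0272,0,0.0289,0.004],[0,0,0,0.0321,0,0.0352,0.004],[0,0,0,0.0368,0,0.0416,0.004],[0,0,0,0.0414,0,0.0481,0.004],[0,0,0,0.0457,0,0.0548,0.004],[0,0,0,0.0498,0,0.0616,0.004]]}}

```text
clock: 9.5
position: [0.6104, 0.0533, 0.1649]
ee_rot: [0.995, -0.095, 0.0, 0.0]
ft_force: [2.4, 2.9, -0.7]
grip_width: 0.098
```

```bash
python3 est.py;python3 arc.py .53 .23 10; python3 arc.py .23 .05 9
```

```text
t 9.5 th 0.5307 r 0.2668 y -0.0002 F [ 1.8  3.3 -0.7] w 0.098
rad 1.2 tan -1.5
[0, 0, 0, np.float64(0.0039), 0, np.float64(0.0069), 0.004] 0.5
[0, 0, 0, np.float64(0.0076), 0, np.float64(0.014), 0.004] 0.47
[0, 0, 0, np.float64(0.0111), 0, np.float64(0.0211), 0.004] 0.44
[0, 0, 0, np.float64(0.0144), 0, np.float64(0.0283), 0.004] 0.41
[0, 0, 0, np.float64(0.0175), 0, np.float64(0.0357), 0.004] 0.38
[0, 0, 0, np.float64(0.0203), 0, np.float64(0.0431), 0.004] 0.35
[0, 0, 0, np.float64(0.0229), 0, np.float64(0.0506), 0.004] 0.32
[0, 0, 0, np.float64(0.0253), 0, np.float64(0.0582), 0.004] 0.29
[0, 0, 0, np.float64(0.0274), 0, np.float64(0.0658), 0.004] 0.26
[0, 0, 0, np.float64(0.0294), 0, np.float64(0.0736), 0.004] 0.23
[0, 0, 0, np.float64(0.0012), 0, np.float64(0.0052), 0.004] 0.21
[0, 0, 0, np.float64(0.0022), 0, np.float64(0.0104), 0.004] 0.19
[0, 0, 0, np.float64(0.0032), 0, np.float64(0.0156), 0.004] 0.17
[0, 0, 0, np.float64(0.004), 0, np.float64(0.0208), 0.004] 0.15
[0, 0, 0, np.float64(0.0047), 0, np.float64(0.0261), 0.004] 0.13
[0, 0, 0, np.float64(0.0054), 0, np.float64(0.0313), 0.004] 0.11
[0, 0, 0, np.float64(0.0059), 0, np.float64(0.0366), 0.004] 0.09
[0, 0, 0, np.float64(0.0063), 0, np.float64(0.0419), 0.004] 0.07
[0, 0, 0, np.float64(0.0066), 0, np.float64(0.0472), 0.004] 0.05
```

Call:
{"api": "move_arm", "payload": {"moves": [[0,0,0,0.0039,0,0.0069,0.004],[0,0,0,0.0076,0,0.014,0.004],[0,0,0,0.0111,0,0.0211,0.004],[0,0,0,0.0144,0,0.0283,0.004],[0,0,0,0.0175,0,0.0357,0.004],[0,0,0,0.0203,0,0.0431,0.004],[0,0,0,0.0229,0,0.0506,0.004],[0,0,0,0.0253,0,0.0582,0.004],[0,0,0,0.0274,0,0.0658,0.004],[0,0,0,0.0294,0,0.0736,0.004]]}}

```text
clock: 10.5
position: [0.6388, 0.0477, 0.0911]
ee_rot: [0.995, -0.095, -0.0, 0.0]
ft_force: [-0.1, -2.1, -1.7]
grip_width: 0.106
```

```bash
python3 est.py; python3 - <<'E'
from h import *
import cv2
a=cams.camera("wrist");cv2.imwrite("pics/w3.png",a[...,::-1])
E
```

```text
t 10.5 th 0.232 r 0.2662 y -0.0002 F [ 0.3 -2.1 -1.7] w 0.106
rad -0.1 tan -1.7
```

View pics/w3.png

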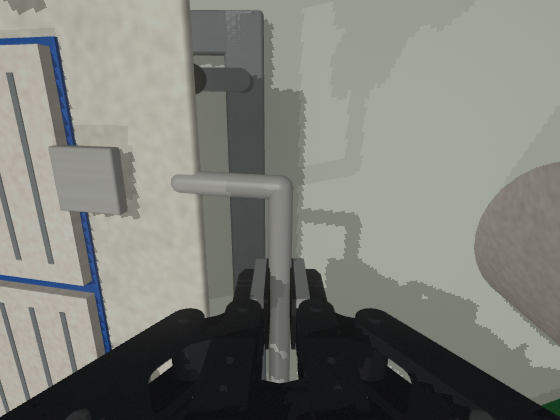

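The handle is still held well and the frame rail lies low under the bar. Lowering on.

Call:
{"api": "move_arm", "payload": {"moves": [[0,0,0,0.0012,0,0.0052,0.004],[0,0,0,0.0022,0,0.0104,0.004],[0,0,0,0.0032,0,0.0156,0.004],[0,0,0,0.004,0,0.0208,0.004],[0,0,0,0.0047,0,0.0261,0.004],[0,0,0,0.0054,0,0.0313,0.004],[0,0,0,0.0059,0,0.0366,0.004],[0,0,0,0.0063,0,0.0419,0.004],[0,0,0,0.0063,0,0.0419,0.004]]}}

```text
clock: 11.45
position: [0.6447, 0.0466, 0.0489]
ee_rot: [0.995, -0.095, -0.001, 0.0]
ft_force: [-2.3, -4.5, -3.5]
grip_width: 0.101
```

```bash
python3 est.py
```

```text
t 11.45 th 0.0716 r 0.2657 y -0.0001 F [-1.4 -4.9 -3.5] w 0.101
rad -1.7 tan -3.4
```

Call:
{"api": "move_arm", "payload": {"moves": [[0,0,0,0.0002,0,0.004,0.004],[0,0,0,0.0004,0,0.008,0.004],[0,0,0,0.0006,0,0.0115,0.004],[0,0,0,0.0006,0,0.015,0.004],[0,0,0,0.0006,0,0.015,0.004]]}}

```text
clock: 11.95
position: [0.6451, 0.0465, 0.0348]
ee_rot: [0.995, -0.095, -0.001, 0.0]
ft_force: [-4.0, -4.1, -2.3]
grip_width: 0.105
```

```bash
python3 est.py
```

```text
t 11.95 th 0.0184 r 0.2654 y -0.0001 F [-3.1 -4.8 -2.3] w 0.105
rad -3.1 tan -2.3
```

Call:
{"api": "move_arm", "payload": {"moves": [[0,0,0,0,0,0.002,0.004],[0,0,0,0,0,0.004,0.004],[0,0,0,0,0,0.004,0.004]]}}

```text
clock: 12.25
position: [0.6453, 0.0468, 0.0338]
ee_rot: [0.995, -0.095, -0.001, -0.001]
ft_force: [-18.6, -5.1, 27.2]
grip_width: 0.098
```

```bash
python3 est.py
```

```text
t 12.25 th 0.0147 r 0.2656 y 0.0002 F [-17.3  -8.6  27.2] w 0.098
rad -16.9 tan 27.5
```

Call:
{"api": "move_arm", "payload": {"moves": [[0,0,0,0.0,0,-0.003,0.004],[0,0,0,0.0,0,-0.003,0.004]]}}

```text
clock: 12.45
position: [0.6452, 0.0467, 0.0343]
ee_rot: [0.995, -0.095, -0.0, -0.0]
ft_force: [-3.1, -4.5, -3.4]
grip_width: 0.097
```

```bash
python3 est.py; python3 - <<'E'
from h import *
import cv2
a=cams.camera("wrist");b=cams.camera("scene")
b=cv2.resize(b[150:285,220:400],(560,420),interpolation=cv2.INTER_CUBIC)
cv2.imwrite("pics/w4.png",np.hstack([cv2.resize(a,(400,300)),cv2.resize(b,(400,300))])[...,::-1])
E
```

```text
t 12.45 th 0.0167 r 0.2655 y 0.0001 F [-2.1 -5.  -3.4] w 0.097
rad -2.2 tan -3.3
```

View pics/w4.png

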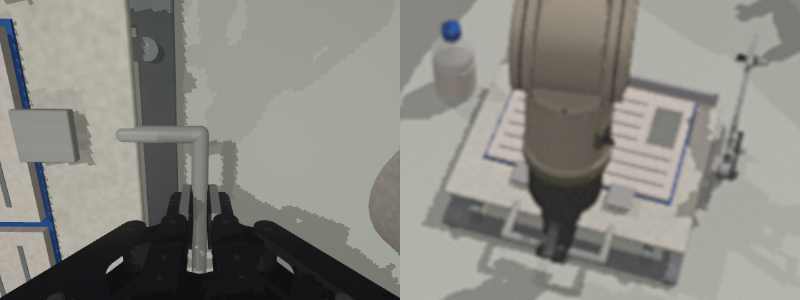

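Contact was firm at the bottom, so I backed off at once. I'll ease the fingers open slightly so the board settles under its own weight and the pawl resets.

Call:
{"api": "move_arm", "payload": {"moves": [[0,0,0,0.0,0,0.0008,0.004],[0,0,0,0.0,0,0.0008,0.004],[0,0,0,0.0,0,0.0008,0.016],[0,0,0,0.0,0,0.0008,0.024],[0,0,0,0.0,0,0.0008,0.024],[0,0,0,0.0,0,0.0008,0.024]]}}

```text
clock: 13.15
position: [0.646, 0.0474, 0.0333]
ee_rot: [0.996, -0.094, 0.0, -0.0]
ft_force: [0.3, 0.3, 0.5]
grip_width: 0.283
```

```bash
python3 est.py; python3 - <<'E'
from h import *
import cv2
S=[0.385,0.0907,-0.1965]
for th in(0,.015,.03):print(th,proj("wrist",world(S,np.array([pt(.265,.055,th),pt(.225,.14,th)]))).round(1).tolist())
a=cams.camera("wrist")
cv2.imwrite("pics/w5.png",a[...,::-1])
E
```

```text
t 13.15 th 0.0127 r 0.2661 y 0.0009 F [0.3 0.3 0.5] w 0.283
rad 0.3 tan 0.5
0 [[281.6, 182.9], [159.9, -76.0]]
0.015 [[281.6, 185.1], [156.1, -81.6]]
0.03 [[281.4, 187.5], [152.0, -87.6]]
```

View pics/w5.png

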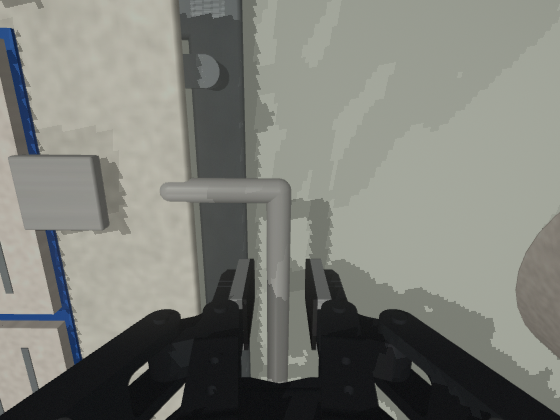

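The board now rests with nothing held: forces are about 0 and the fingers stand clear either side of the bar at (280, 190–380). Regripping.

Call:
{"api": "move_arm", "payload": {"moves": [[0,0,0,0.0,0,0,0.004],[0,0,0,0.0,0,0,0.004],[0,0,0,0.0,0,0,0.004],[0,0,0,0.0,0,0,0.004],[0,0,0,0.0,0,0,0.004]]}}

```text
clock: 13.7
position: [0.6453, 0.0471, 0.0331]
ee_rot: [0.996, -0.095, -0.0, -0.0]
ft_force: [-5.4, 1.7, 4.9]
grip_width: 0.102
```

```bash
python3 - <<'E'
from h import *
p=manip.get_obs()["position"].round(4).tolist();print(p)
s=open("est.py").read().replace("[.5819,.0592,.2026]",str(p)).replace("pt(.265,0,.71)","pt(.265,0,0)");open("est2.py","w").write(s)
E
python3 est2.py; python3 arc.py 0 .3 10; python3 arc.py .3 .445 7
```

```text
[0.6453, 0.0471, 0.0331]
t 13.7 th 0.0001 r 0.265 y -0.0 F [-5.6  0.6  4.9] w 0.102
rad -5.6 tan 4.9
[0, 0, 0, np.float64(-0.0001), 0, np.float64(-0.0079), 0.004] 0.03
[0, 0, 0, np.float64(-0.0005), 0, np.float64(-0.0159), 0.004] 0.06
[0, 0, 0, np.float64(-0.0011), 0, np.float64(-0.0238), 0.004] 0.09
[0, 0, 0, np.float64(-0.0019), 0, np.float64(-0.0317), 0.004] 0.12
[0, 0, 0, np.float64(-0.003), 0, np.float64(-0.0396), 0.004] 0.15
[0, 0, 0, np.float64(-0.0043), 0, np.float64(-0.0474), 0.004] 0.18
[0, 0, 0, np.float64(-0.0058), 0, np.float64(-0.0552), 0.004] 0.21
[0, 0, 0, np.float64(-0.0076), 0, np.float64(-0.063), 0.004] 0.24
[0, 0, 0, np.float64(-0.0096), 0, np.float64(-0.0707), 0.004] 0.27
[0, 0, 0, np.float64(-0.0118), 0, np.float64(-0.0783), 0.004] 0.3
[0, 0, 0, np.float64(-0.0017), 0, np.float64(-0.0052), 0.004] 0.321
[0, 0, 0, np.float64(-0.0035), 0, np.float64(-0.0104), 0.004] 0.341
[0, 0, 0, np.float64(-0.0054), 0, np.float64(-0.0156), 0.004] 0.362
[0, 0, 0, np.float64(-0.0073), 0, np.float64(-0.0207), 0.004] 0.383
[0, 0, 0, np.float64(-0.0095), 0, np.float64(-0.0258), 0.004] 0.404
[0, 0, 0, np.float64(-0.0117), 0, np.float64(-0.0308), 0.004] 0.424
[0, 0, 0, np.float64(-0.014), 0, np.float64(-0.0358), 0.004] 0.445
```

Call:
{"api": "move_arm", "payload": {"moves": [[0,0,0,-0.0001,0,-0.0079,0.004],[0,0,0,-0.0005,0,-0.0159,0.004],[0,0,0,-0.0011,0,-0.0238,0.004],[0,0,0,-0.0019,0,-0.0317,0.004],[0,0,0,-0.003,0,-0.0396,0.004],[0,0,0,-0.0043,0,-0.0474,0.004],[0,0,0,-0.0058,0,-0.0552,0.004],[0,0,0,-0.0076,0,-0.063,0.004],[0,0,0,-0.0096,0,-0.0707,0.004],[0,0,0,-0.0118,0,-0.0783,0.004]]}}

```text
clock: 14.7
position: [0.6339, 0.0493, 0.112]
ee_rot: [0.996, -0.095, 0.0, -0.0]
ft_force: [-2.1, 3.7, -6.1]
grip_width: 0.099
```

Call:
{"api": "move_arm", "payload": {"moves": [[0,0,0,-0.0017,0,-0.0052,0.004],[0,0,0,-0.0035,0,-0.0104,0.004],[0,0,0,-0.0054,0,-0.0156,0.004],[0,0,0,-0.0073,0,-0.0207,0.004],[0,0,0,-0.0095,0,-0.0258,0.004],[0,0,0,-0.0117,0,-0.0308,0.004],[0,0,0,-0.014,0,-0.0358,0.004],[0,0,0,-0.0144,0,-0.0366,0.004]]}}

```text
clock: 15.5
position: [0.62, 0.052, 0.1489]
ee_rot: [0.996, -0.095, 0.001, -0.0]
ft_force: [0.5, 4.8, -4.5]
grip_width: 0.103
```

```bash
python3 est.py;python3 est2.py
```

```text
t 15.5 th 0.4607 r 0.2677 y 0.0004 F [-0.4  4.9 -4.5] w 0.103
rad -2.4 tan -3.8
t 15.5 th 0.4507 r 0.2658 y -0.0001 F [-0.4  4.9 -4.5] w 0.103
rad -2.3 tan -3.9
```

Call:
{"api": "move_arm", "payload": {"moves": [[0,0,0,0.0011,0,0.0024,0.004],[0,0,0,0.0022,0,0.0048,0.004],[0,0,0,0.0033,0,0.0072,0.004],[0,0,0,0.0042,0,0.0092,0.004],[0,0,0,0.0042,0,0.0092,0.004]]}}

```text
clock: 16.0
position: [0.6245, 0.0511, 0.1387]
ee_rot: [0.996, -0.095, 0.0, -0.0]
ft_force: [0.7, 4.8, -4.0]
grip_width: 0.099
```

```bash
python3 est2.py
```

```text
t 16.0 th 0.4086 r 0.2657 y -0.0001 F [-0.2  4.9 -4. ] w 0.099
rad -1.8 tan -3.6
```

Call:
{"api": "move_arm", "payload": {"moves": [[0,0,0,0.0005,0,0.0012,0.004],[0,0,0,0.001,0,0.0023,0.004],[0,0,0,0.001,0,0.0023,0.004]]}}

```text
clock: 16.3
position: [0.6253, 0.051, 0.1368]
ee_rot: [0.996, -0.095, 0.0, -0.0]
ft_force: [-0.8, 4.8, -0.4]
grip_width: 0.101
```

```bash
python3 est2.py
```

```text
t 16.3 th 0.4008 r 0.2657 y -0.0001 F [-1.7  4.5 -0.4] w 0.101
rad -1.7 tan 0.3
```

The weight comes off at 0.401, so the board is on its pawl. Opening the fingers and withdrawing upward.

Call:
{"api": "move_arm", "payload": {"moves": [[0,0,0,0,0,0,0.012],[0,0,0,0,0,0,0.024],[0,0,0,0,0,0,0.036],[0,0,0,0,0,0,0.036],[0,0,0,0,0,0,0.036]]}}

```text
clock: 16.8
position: [0.6251, 0.0504, 0.1366]
ee_rot: [0.995, -0.095, 0.0, 0.0]
ft_force: [-0.2, 0.6, -1.1]
grip_width: 0.423
```

Call:
{"api": "move_arm", "payload": {"moves": [[0,0,0,0,0,-0.01,0.036],[0,0,0,0,0,-0.03,0.036],[0,0,0,0,0,-0.06,0.036],[0,0,0,0,0,-0.1,0.036],[0,0,0,0,0,-0.15,0.036],[0,0,0,0,0,-0.2,0.036],[0,0,0,0,0,-0.2,0.036],[0,0,0,0,0,-0.2,0.036]]}}

```text
clock: 17.6
position: [0.6255, 0.0505, 0.3385]
ee_rot: [0.995, -0.095, 0.001, -0.0]
ft_force: [0.1, 0.1, -0.8]
grip_width: 0.421
```

```bash
python3 est2.py; python3 - <<'E'
from h import *
import cv2
S=[0.385,0.0907,-0.1965]
for th in(.24,.4,.55):print(th,proj("wrist",world(S,np.array([pt(.265,.055,th),pt(.265,-.055,th),pt(.225,.14,th)]))).round(0).tolist())
a=cams.camera("wrist");b=cams.camera("top")[160:295,150:370]
cv2.imwrite("pics/w6.png",np.hstack([a[:,:400],cv2.resize(b,(400,420))])[...,::-1])
E
```

```text
t 17.6 th 0.8949 r 0.3914 y -0.0005 F [ 0.1  0.1 -0.8] w 0.421
rad -0.6 tan -0.6
0.24 [[292.0, 134.0], [290.0, 228.0], [255.0, 49.0]]
0.4 [[280.0, 137.0], [279.0, 241.0], [241.0, 43.0]]
0.55 [[259.0, 140.0], [260.0, 255.0], [219.0, 36.0]]
```

View pics/w6.png

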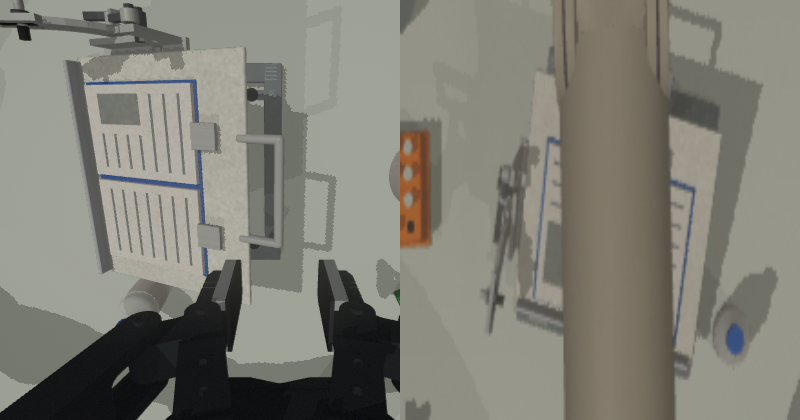

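The bar shows at (279,138)–(279,243) and the board corner at (243,47). Both match 0.40 (predicted 280/279 and 241,43) and not 0.24 or 0.55. The hand is clear and the bottle has not moved. Handing in.

```bash
python3 -c "
from workcell import manip
print(manip.hand_in())"
```

```text
the job is handed in; nothing more can be done
None
```

The board is resting on its pawl at the second notch (about 0.40 rad) with the hand off, and the job is handed in at about 17.6 s.

- **Raise:** I took the handle and raised the board until the stop was felt, firm at about 1.20 rad. Total push there was about 14 N (about 12–13 N above the board's weight), inside the 15 N allowed.
- **Lower:** The pawl had tripped: the board came down past every notch with its weight in the hand. I then let it rest flat under its own weight so the pawl would set again.
- **Set:** I raised it to about 0.45 rad and lowered it. The load went onto the pawl at about 0.401 rad.

**Final checks:** After I let go, the last wrist picture matched 0.40 rad to within a few pixels and ruled out 0.24 and 0.55. The force on the hand was about zero. The bottle stood where it was. I did not check the pen, tip box or sharps bin again after the moves; the arm stayed well clear of them.

**One thing that was not clean:** when feeling for flat, the last 4 mm step pressed the board on its rest with about 27 N up and 17 N sideways for a moment. I backed it off at once. The board was at the bottom on its rest, with the pawl still tripped, so that load was not on the pawl or the upper stop.

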